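Trip the catch and hold the sprung brush hood at the marker

ROBOT

A 7-joint arm with a two-finger parallel gripper is mounted at the origin on a cart in front of the work surface, level with it; the furniture and walls round the work are solid. World frame = base frame: x ahead of the robot, y to its left, z up, the work surface at z = 0. Lengths are in mm, angles in rad, forces in N, time in s.
With the tool pointing down it reaches from about 425 to 825 mm from the base axis. Payload 3.6 kg.
Tool frame: the origin (TCP) lies on the centre line of the jaws, within the pads' length; the fingertips stand 17 mm ahead of it and the grasp point (between the pads) lies 2 mm behind it; z points along the fingers, y is the direction in which the jaws open and shut (so a half turn about z gives the same grasp; the last joint's range is limited). The gripper opens to 85 mm and grips with 20 to 120 N. Pads are 22 mm wide; open, the fingers measure 114 mm over their backs; the gripper's body (76 mm by 85 mm) begins 54 mm behind the grasp point. The pads swing forward as they close: fully open they stand 13 mm farther back than shut.
Start: joints at [1.19, 0.615, -0.013, 1.423, 0.008, 1.103, -0.04], TCP at [225.821, -609.482, 248.297] pointing down, gripper open.
Joint ranges: [-3.12, 3.12], [-0.3, 2.06], [-1.34, 1.32], [0.26, 2.42], [-1.36, 4.5], [0.01, 1.98], [-2.84, 2.84]. Speed limits (rad/s): [2.79, 2.79, 3.14, 3.14, 3.14, 3.14, 3.14].

INTERFACE

Orientations are given as a rotation vector (axis times angle).
In Python, from plant import robot gives the robot as it stands. The module is installed in compiled form; this text tells all that it offers. Calls block until the motion is done:
- robot.goto(position, orientation): joint-space move of the TCP to a pose.
- robot.movel(position, attitude=None, rate=150, contact_N=None): straight line of the TCP; attitude=None keeps the orientation; rate is the mean speed in mm/s. With contact_N (N) it stops when the force on the tool has changed by that much, and returns True; else False.
- robot.goto_joints(angles): joint-space move.
- robot.grip(opening, squeeze=None): finger opening in mm; squeeze is the grip in N (None keeps the last); returns when the fingers have stopped.
- robot.wait(seconds).
- robot.inverse_kinematics(position, orientation): joint angles nearest the present ones, or None.
- robot.read_state(): the state.
- robot.grab_frame(name): name is "scene" or "top" or "wrist"; returns the picture (480x640x3 uint8, red, green, blue); there is no depth.
- robot.camera_model(name): a dict with "vfov" (degrees; the focal length in pixels is half the picture's height over the tangent of half this angle, whatever the lens; pixels are square), "cx", "cy" (the principal point, pixels), "dist" ([k1, k2, p1, p2, k3] as OpenCV has them; the pictures are not rectified), "R" (3x3) and "t" (3): a world point X has camera coordinates R X + t; the wrist camera has in their place "mount" (4x4, takes a point from camera to tool coordinates, whose origin is the TCP and whose axes are the flange's). Camera axes: x right, y down, z forward; pixel columns grow to the right and rows downward; lengths in mm; the calibration is good to about 2 mm. A picture is of the moment at which its call begins: read the wrist's pose just before it. camera_model takes no time and is no camera call.
A pose or a line that the arm cannot do raises robot.MotionError and nothing moves.
- robot.sign_off(): hands the job in, once; it reports no verdict.
Trained networks look in the newest picture that a camera, given by its name, has taken for a name from the list of things; names that differ only in an ending like _2 or _b are one class to them, and where a whole thing is asked for, a point or a joint stands for the part that bears it (a point fixed in the world has none). Each returns a list of dicts, best first, with "confidence" (0 to 1); they miss things now and then, are a little off and sometimes report something else, mostly with a low value. They report only what shows in the picture. A call takes as long as a camera call.
- robot.outline_of(camera, query): "region" (480x640 bool, what is visible of it) and "xy" ([column, row] in pixels, amid what is visible of it).
- robot.tip_of(camera, query): "xy" ([column, row] in pixels: a listed point, or the origin of a listed thing).
The state is a dict: "time_s": time; "qpos": joint angles; "joint_velocities": joint speeds; "tau": joint torques, N m; "position": TCP position; "eef_rot": TCP orientation; "contact_force": force on the tool from outside, world axes, zero at the start; "ft_torque": the same for the moment, N m; "gripper_width": finger opening in mm.
Only numpy, scipy, OpenCV 4.12 (cv2) and the standard library are available. Lean on these libraries where they do the work, as an engineer would, in place of code of your own. Each camera call takes 0.05 s, during which the arm holds its last target.

TASK

Open the bench brushing machine for inspection: press the pedal at its side right down to its stop so that it trips the hood's catch, and let the pedal come back up. Then lift the sprung hood by its lift bar until its index pin is in line with the marker clip on the quadrant, and keep holding it there: the program finishes while the gripper still holds the hood at the mark. Leave the marker clip and the loose brush, spool and tin alone.

Things in the scene. Friction and masses are not known exactly. Their poses are not given: they have to be found in the camera images.
- machine: Bench brushing machine, fixed to the surface: grey steel housing about 270 mm deep (x) and 230 mm wide (y) with a roller brush inside, under a bare metal hood, on a dark base plate that extends another 130 mm to the right under the pedal; it is 130 mm high with the hood shut. Origin at the underside, midway; x points to its rear (away from the robot), y to its left, z up. The hood's hinge is at the rear, 100 mm behind and 120 mm above the origin, along y.
- lift_bar (a point): Centre of the hood's lift bar: a black round bar, 16 mm diameter, 136 mm long, parallel to the machine's y, carried 46 mm ahead of the hood's front edge on two 10 mm rods 60 mm to either side of the centre (free gap between bar and hood 38 mm). It is 120 mm above the surface when the hood is shut and 250 mm from the hinge; it moves with the hood. It may be pinched from above, fingers in front of and behind it, and can turn between the fingers.
- hinge_line (a point): Point on the hood's hinge axis midway across the machine (does not move). The hood turns about the machine's y axis here.
- hood (a joint): Angle of the hood, rad: 0 shut, grows as its front rises, end stop at 1.0. A spring and the hood's weight pull it shut (about 4 to 8 N at the lift bar); it falls shut if let go. Until the pedal has tripped the catch the hood cannot be lifted more than a few millimetres.
- index_pin (a point): The hood's index pin: a steel pin of 8 mm diameter that sticks out to the left of the hood near its front corner, 226 mm from the hinge axis; it moves with the hood. Its x points from it to the hinge when the machine is seen from the side.
- mark (a joint): Angle at which the marker clip is set, rad, on the same scale and about the same axis as the hood: the hood is at the mark when joint hood equals this value. The clip is held by friction; do not push it.
- mark_pin (a point): Pin of the marker clip: a small dark metal clip with an 8 mm pin pointing left, set somewhere along the curved steel quadrant that stands just left of the hood and rises to 260 mm above the surface, 200 mm from the hinge axis. Its x points to the hinge, as for the index pin. The index pin passes 26 mm outside it.
- tread (a point): Centre of the top of the pedal's tread plate, 70 x 60 mm, level, 68 mm above the surface when up, right of the machine (200 mm to the right and 120 mm ahead of the machine's origin). The tread is pressed straight down from above; its lever is hinged 160 mm farther back.
- pedal (a joint): Pedal angle, rad: 0 up, 0.24 fully down at its stop (the tread sinks about 38 mm). Its spring needs about 3 N to start and 8 N at the stop, and lifts it again when released.
- catch (a joint): Angle of the hood catch on the right of the housing, rad: 0 hooked over the hood's pin; the pedal pushes it to about 0.4, free of the pin, and it stays where it is left.
- brush: Loose shoe brush with light bristles, 46 x 130 x 56 mm, standing left of the machine; origin at its underside. Not to be moved.
- spool: Loose dark thread spool, 44 mm diameter, 50 mm high, left of the machine; origin at its underside. Not to be moved.
- tin: Loose flat round polish tin, 71 mm diameter, 22 mm high, in front of the machine on its left side; origin at its underside. Not to be moved.

How it is judged (in metres and radians):
On the way, in this order (a step that is already met when the one before it is completed fails the run):
1. the pedal is pressed down to its stop, which trips the catch (value of joint pedal above 0.222 rad and value of joint catch above 0.3 rad), for 0.2 s.
2. the gripper has lifted the hood to the mark (angle between the x axis of index_pin and the x axis of mark_pin, either way round below 0.07 rad and contact force between the fingers and hood above 2 N), for 0.2 s.
At the end, for the whole second after the job is handed in: The fingers hold the hood (contact over 2 N) still (under 0.05 rad/s) within 0.07 rad of the marker clip's angle, nothing else carries it, and the pedal is back up (under 0.03 rad) (all of step 2 and value of joint hood above 0.2 rad and velocity of joint hood between -0.05 and 0.05 rad/s and value of joint pedal below 0.03 rad and contact force between each of brush, spool, tin and hood below 0.1 N); the arm keeps its last pose, push and grip.
It fails at once if the brush is moved more than 20 mm (distance of brush from where it was at the start of the episode above 0.02 m).
It fails at once if the spool is moved more than 20 mm (distance of spool from where it was at the start of the episode above 0.02 m).
It fails at once if the tin is moved more than 20 mm (distance of tin from where it was at the start of the episode above 0.02 m).
It fails at once if the marker clip is shifted more than 8 mm (distance of mark_pin from where it was at the start of the episode above 0.008 m).
It also fails if it takes over 58 s, if anything falls off the work surface, if the arm or the gripper's body presses on something with over 40 N, if the wrist force passes 120 N, or if a joint passes its speed limit or range.

## Working session

There is one attempt and no reset: what is moved stays moved. The work goes in short steps, each a Python script; the robot and the scene stay as the last script left them, time stands still between calls to the robot, and variables do not carry over. Pictures are saved under pics/ and viewed, and the job is handed in when it is done.

```bash
mkdir -p pics; ls; python3 - <<'E'
from plant import robot
import cv2, numpy as np
s=robot.read_state();print(s['time_s'],s['position'],s['eef_rot'],s['contact_force'])
for c in ['scene','top','wrist']:
    im=robot.grab_frame(c);cv2.imwrite(f'pics/a_{c}.png',im[:,:,::-1])
    m=robot.camera_model(c);print(c,m)
    if c!='wrist':
        for q in ['lift_bar','hinge_line','index_pin','mark_pin','tread','machine','brush','spool','tin']:
            r=robot.tip_of(c,q);print(q,[(np.round(x['xy'],1).tolist(),round(x['confidence'],2)) for x in r[:3]])
print(robot.read_state()['time_s'])
E
```

```text
pics
0.0 [ 225.58648605 -608.82246037  247.12840532] [-3.08974240e+00 -5.54140124e-01  7.73370570e-04] [-0.41845413  0.42659097  0.04871264]
scene {'vfov': 55.983934990099186, 'cx': 330.7823832076848, 'cy': 253.31692469519152, 'dist': array([0.01350106, 0.        , 0.        , 0.        , 0.        ]), 'R': array([[-0.65271204, -0.75740648, -0.01739041],
       [-0.39492177,  0.35974241, -0.84535329],
       [ 0.64653213, -0.54490442, -0.53392451]]), 't': array([380.71516922, 274.21896013, 570.41771194])}
lift_bar [([394.6, 227.2], 0.62)]
hinge_line [([300.3, 190.8], 0.63)]
index_pin [([332.7, 257.9], 0.8), ([305.6, 187.9], 0.67), ([430.3, 208.8], 0.17)]
mark_pin [([302.1, 193.1], 0.48)]
tread [([430.9, 206.0], 0.55)]
machine [([338.9, 252.7], 0.92), ([359.5, 324.2], 0.66)]
brush [([295.0, 325.6], 0.59)]
spool [([354.3, 326.1], 0.75), ([301.5, 190.9], 0.32)]
tin [([400.0, 315.1], 0.68)]
top {'vfov': 44.80612414157751, 'cx': 308.39737584864855, 'cy': 240.51383232182135, 'dist': array([-0.11097281,  0.        ,  0.        ,  0.        ,  0.        ]), 'R': array([[-0.02105951, -0.99975
[... 351 characters left out ...]
], 0.8)]
tread [([476.5, 248.9], 0.73)]
machine [([354.8, 212.0], 0.62)]
brush [([246.7, 278.8], 0.69)]
spool [([290.5, 314.9], 0.82)]
tin [([335.5, 328.2], 0.66), ([474.4, 248.7], 0.3)]
wrist {'vfov': 71.83146142766883, 'cx': 315.80471552941117, 'cy': 231.14497329486963, 'dist': array([-0.002821,  0.      ,  0.      ,  0.      ,  0.      ]), 'mount': array([[-7.91200880e-05, -9.59859724e-01, -2.80480489e-01,
         7.13161624e+01],
       [ 9.99999587e-01,  1.78116200e-04, -8.91636428e-04,
        -1.14453906e+00],
       [ 9.05804015e-04, -2.80480444e-01,  9.59859313e-01,
        -1.26833388e+02],
       [ 0.00000000e+00,  0.00000000e+00,  0.00000000e+00,
         1.00000000e+00]])}
1.05
```

View pics/a_scene.png

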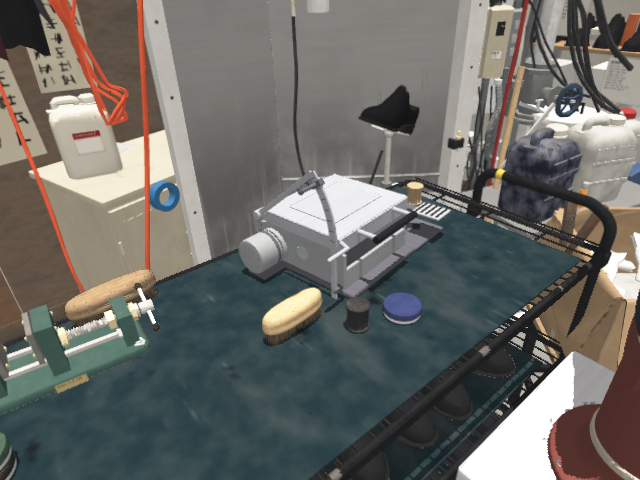

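View pics/a_top.png

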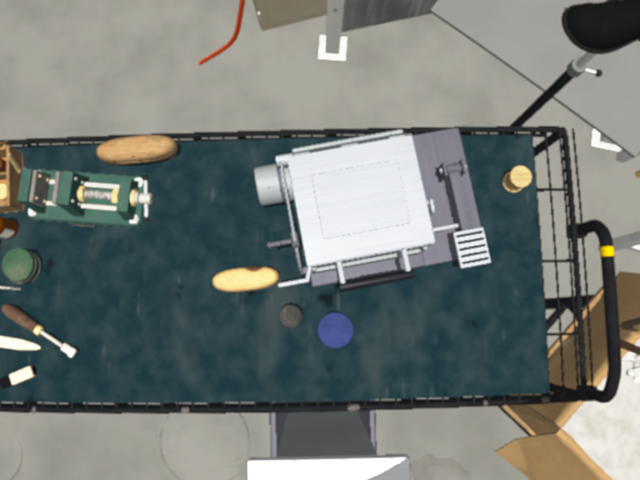

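```bash
cat > h.py <<'E'
from plant import robot
import numpy as np, cv2
from scipy.optimize import least_squares
from scipy.spatial.transform import Rotation as Ro
def K(m):
    f=240/np.tan(np.radians(m['vfov']/2)); return np.array([[f,0,m['cx']],[0,f,m['cy']],[0,0,1]])
def ext(c,pose=None):
    m=robot.camera_model(c)
    if c!='wrist': return m,m['R'],m['t']
    p,r=pose; T=np.eye(4);T[:3,:3]=Ro.from_rotvec(r).as_matrix();T[:3,3]=p
    X=np.linalg.inv(T@m['mount']); return m,X[:3,:3],X[:3,3]
def proj(c,P,pose=None):
    m,R,t=ext(c,pose)
    return cv2.projectPoints(np.atleast_2d(np.array(P,float)),cv2.Rodrigues(R)[0],t,K(m),m['dist'])[0][:,0]
def m2w(p,pose):
    x,y,a=pose; c,s=np.cos(a),np.sin(a); p=np.atleast_2d(p)
    return np.c_[x+c*p[:,0]-s*p[:,1], y+s*p[:,0]+c*p[:,1], p[:,2]]
def crop(im,x0,y0,x1,y1,k,name):
    cv2.imwrite(name,cv2.resize(im[y0:y1,x0:x1,::-1],None,fx=k,fy=k,interpolation=cv2.INTER_CUBIC))
E
python3 - <<'E'
from h import *
pts={'lift_bar':(-150,0,120),'hinge_line':(100,0,120),'tread':(-120,-200,68),'machine':(0,0,0)}
obs={'scene':{'lift_bar':(394.6,227.2),'hinge_line':(300.3,190.8),'tread':(430.9,206)},
'top':{'lift_bar':(377.1,277.9),'hinge_line':(351.8,145),'tread':(476.5,248.9)}}
def res(p):
    r=[]
    for c in obs:
        for k,v in obs[c].items(): r+=list(proj(c,m2w(pts[k],p))[0]-v)
    return r
s=least_squares(res,[650,-80,0.15],loss='soft_l1',f_scale=3);print(s.x,np.round(s.fun,1));np.save('pose.npy',s.x)
i=cv2.imread('pics/a_scene.png')[:,:,::-1];crop(i,230,160,470,310,3.3,'pics/b_s.png')
i=cv2.imread('pics/a_top.png')[:,:,::-1];crop(i,240,120,500,300,3,'pics/b_t.png')
for n,P in [('lb',(-150,0,120)),('hinge',(100,0,120)),('tread',(-120,-200,68))]:
  print(n,m2w(P,s.x).round(1),[proj(c,m2w(P,s.x)).round(1) for c in obs])
E
```

```text
[ 6.44166061e+02 -7.04581291e+01  1.46676488e-01] [ 0.5 -2.8  2.   0.   0.7  2.  -0.3  0.2  0.4  0.3 -3.2 -2.3]
lb [[495.8 -92.4 120. ]] [array([[395.1, 224.4]]), array([[376.8, 278.1]])]
hinge [[743.1 -55.8 120. ]] [array([[302.3, 190.8]]), array([[352.2, 145.3]])]
tread [[ 554.7 -285.8   68. ]] [array([[431.6, 208. ]]), array([[473.3, 246.6]])]
```

```bash
ls -la pics
```

```text
total 2080
drwxr-xr-x 2 agent agent   4096 Dec  7 15:05 .
drwxr-xr-x 3 agent agent   4096 Dec  7 15:05 ..
-rw-r--r-- 1 agent agent 449446 Dec  7 15:05 a_scene.png
-rw-r--r-- 1 agent agent 382395 Dec  7 15:05 a_top.png
-rw-r--r-- 1 agent agent 486295 Dec  7 15:05 a_wrist.png
-rw-r--r-- 1 agent agent 417723 Dec  7 15:05 b_s.png
-rw-r--r-- 1 agent agent 377244 Dec  7 15:05 b_t.png
```

View pics/b_s.png

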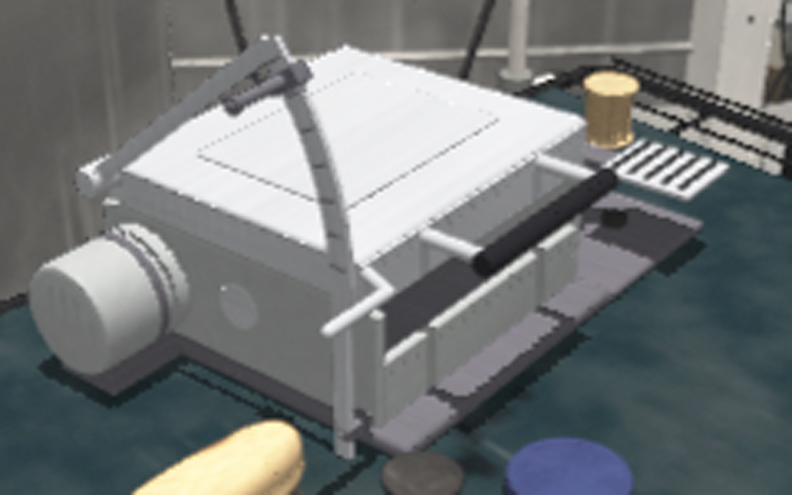

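View pics/b_t.png

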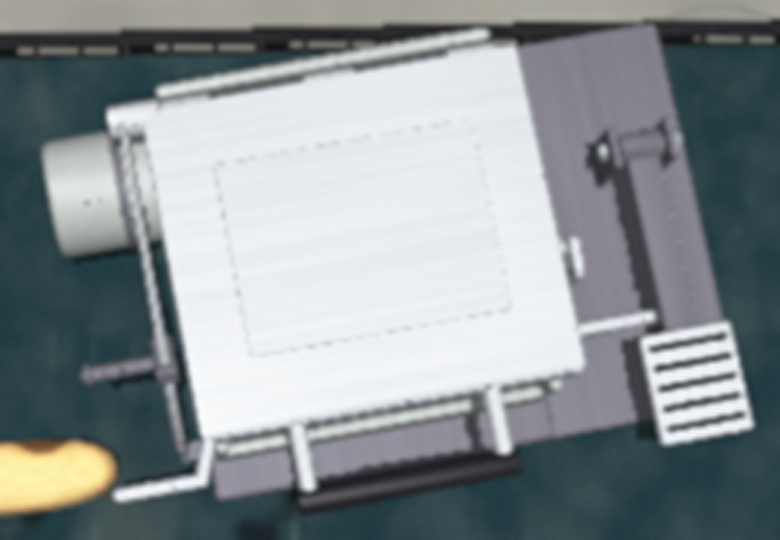

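```bash
python3 - <<'E'
from h import *
p=np.load('pose.npy')
def tri(o):
    return least_squares(lambda X: np.concatenate([proj(c,X)[0]-v for c,v in o.items()]),[600,0,150])
def w2m(X):
    d=X[:2]-p[:2];c,s=np.cos(p[2]),np.sin(p[2]);return np.array([c*d[0]+s*d[1],-s*d[0]+c*d[1],X[2]])
for n,o in {'mark_tip':{'scene':(300.3,191.5),'top':(269.3,245)},'mark_net':{'scene':(302.1,193.1),'top':(277.6,243.8)},'idx_net':{'scene':(332.7,257.9),'top':(287.3,283.1)},'idx_tip':{'scene':(329,260),'top':(278.5,285.3)}}.items():
    s=tri(o);m=w2m(s.x);print(n,s.x.round(1),m.round(1),s.fun.round(1),'ang',np.arctan2(m[2]-120,100-m[0]),'r',np.hypot(m[2]-120,100-m[0]))
E
```

```text
mark_tip [546.7  92.6 229.9] [-72.6 175.5 229.9] [ 0.3  0.  -0.2 -0.2] ang 0.5668918493307078 r 204.60687004335247
mark_net [551.3  81.8 221.8] [-69.6 164.2 221.8] [ 2.1  0.2 -1.6 -1.3] ang 0.5403655727996544 r 197.79572021658777
idx_net [491.6  70.  114.9] [-130.4  161.3  114.9] [ 0.8  0.1 -0.6 -0.6] ang -0.021969479452211216 r 230.43171269631344
idx_tip [486.7  84.6 119.5] [-133.2  176.4  119.5] [-0. -0.  0.  0.] ang -0.00230283495093234 r 233.1515606587889
```

View pics/a_wrist.png

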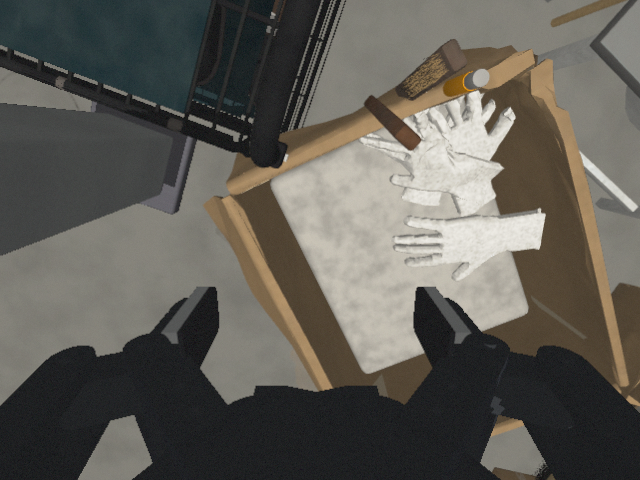

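```bash
cat >> h.py <<'E'
p=np.load('pose.npy') if __import__('os').path.exists('pose.npy') else None
def rv(sgn=-1,tilt=0.0):
    # tool y along machine x, tool z down, leaned by tilt about machine y (gripper body leans to rear)
    a=p[2]; mx=np.array([np.cos(a),np.sin(a),0]); my=np.array([-np.sin(a),np.cos(a),0])
    x=sgn*my; z=np.array([0,0,-1.]); y=np.cross(z,x)
    R=np.c_[x,y,z]
    return Ro.from_matrix(Ro.from_rotvec(my*tilt).as_matrix()@R).as_rotvec()
def st(msg=''):
    s=robot.read_state();print(msg,round(s['time_s'],2),np.round(s['position'],1),'F',np.round(s['contact_force'],1),'w',round(float(s['gripper_width']),1));return s
E
python3 - <<'E'
from h import *
for sg in (-1,1):
  for P,t in [((-120,-210,200),0),((-120,-210,47),0),((-150,0,122),0),((-150,0,200),0),((-111.8,0,253),0),((-111.8,0,253),.28),((-111.8,0,253),.5)]:
    q=robot.inverse_kinematics(m2w(P,p)[0],rv(sg,t));print(sg,P,t,None if q is None else np.round(q,2))
robot.grip(0)
s=st()
q=robot.inverse_kinematics(s['position']+[0,0,150],s['eef_rot']);print(q)
E
```

```text
-1 (-120, -210, 200) 0 [ 0.2   0.66  0.43  1.56 -0.31  0.99 -2.27]
-1 (-120, -210, 47) 0 [ 0.22  0.86  0.4   1.67 -0.47  0.71 -2.13]
-1 (-150, 0, 122) 0 [-0.11  0.6   0.38  1.99 -0.36  0.62 -2.49]
-1 (-150, 0, 200) 0 [-0.11  0.47  0.36  1.91 -0.22  0.8  -2.62]
-1 (-111.8, 0, 253) 0 [-0.1   0.45  0.33  1.74 -0.17  0.97 -2.7 ]
-1 (-111.8, 0, 253) 0.28 [-0.16  0.6   0.42  1.54 -0.13  1.31 -2.72]
-1 (-111.8, 0, 253) 0.5 [-0.19  0.72  0.5   1.4  -0.13  1.56 -2.7 ]
1 (-120, -210, 200) 0 [ 0.66  0.65 -0.35  1.54  0.25  1.    0.38]
1 (-120, -210, 47) 0 [ 0.6   0.83 -0.25  1.66  0.29  0.69  0.35]
1 (-150, 0, 122) 0 [ 0.4   0.59 -0.38  1.97  0.35  0.64 -0.07]
1 (-150, 0, 200) 0 [ 0.45  0.48 -0.45  1.89  0.28  0.83  0.  ]
1 (-111.8, 0, 253) 0 [ 0.44  0.48 -0.48  1.73  0.26  1.    0.01]
1 (-111.8, 0, 253) 0.28 [ 0.35  0.6  -0.44  1.53  0.27  1.36 -0.01]
1 (-111.8, 0, 253) 0.5 [ 0.24  0.7  -0.33  1.38  0.25  1.6   0.02]
 1.82 [ 225.8 -609.5  248.3] F [-0.2  0.3 -0.2] w 0.3
[ 1.18592091  0.53349013 -0.00679485  1.15058831  0.00336801  1.45755311
 -0.03626635]
```

```bash
python3 - <<'E'
from h import *
s=st()
robot.movel(s['position']+[0,0,130],rate=250)
robot.goto(m2w((-120,-208,260),p)[0],rv(1)); st('above')
s=robot.read_state()
im=robot.grab_frame('wrist');cv2.imwrite('pics/c_w.png',im[:,:,::-1])
pose=(s['position'],s['eef_rot'])
r=robot.tip_of('wrist','tread');print([(np.round(x['xy'],1),x['confidence']) for x in r[:2]],proj('wrist',m2w((-120,-200,68),p),pose))
r=robot.tip_of('wrist','lift_bar');print([(np.round(x['xy'],1),x['confidence']) for x in r[:2]],proj('wrist',m2w((-150,0,120),p),pose))
E
```

```text
1.82 [ 225.8 -609.5  248.3] F [-0.2  0.3 -0.2] w 0.3
above 4.21 [ 555.  -296.3  260.3] F [ 0.3 -0.2 -0.4] w 0.3
[(array([314.5, 198.6]), 0.89)] [[317.39960674 200.39373943]]
[] [[271.28564586 -83.7581573 ]]
```

View pics/c_w.png

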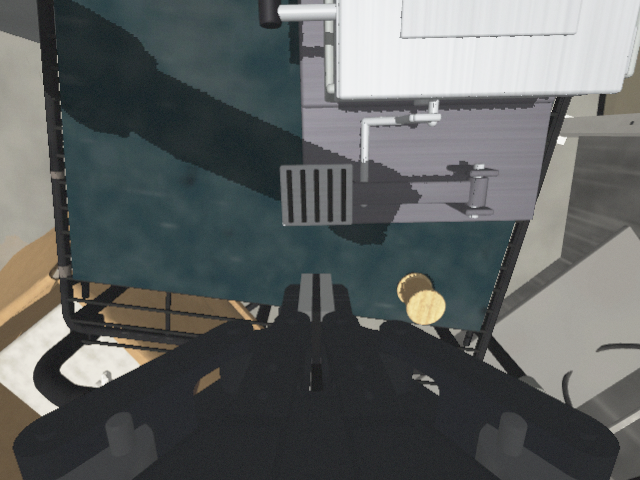

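```bash
python3 - <<'E'
from h import *
P=lambda z:m2w((-120,-211,z),p)[0]
robot.movel(P(100),rate=150);st()
print(robot.movel(P(75),rate=60,contact_N=2));st('touch')
print(robot.movel(P(40),rate=50,contact_N=18));st('stop');robot.wait(0.5)
s=st()
robot.grab_frame('top')
im=robot.grab_frame('scene');crop(im,230,160,470,310,3.3,'pics/d_s.png')
E
```

```text
5.58 [ 557.1 -296.9  101.1] F [0.  0.1 1. ] w 0.2
True
touch 6.0 [ 556.8 -297.2   75.6] F [-0.  -0.4  3.6] w -0.0
True
stop 6.65 [ 558.8 -296.9   46.6] F [-2.6  0.9 11.4] w -0.1
 7.15 [ 558.8 -296.9   46.6] F [-2.2  1.2 11.8] w -0.2
```

View pics/d_s.png

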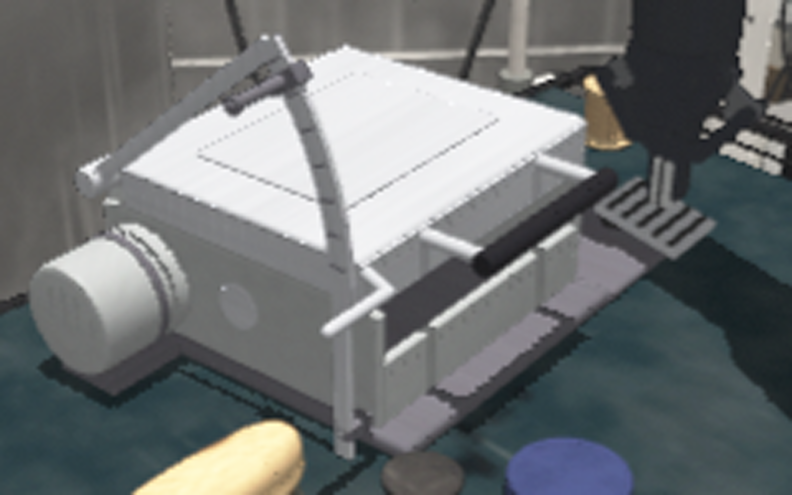

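```bash
python3 - <<'E'
from h import *
P=lambda z:m2w((-118,-211,z),p)[0]
print(robot.movel(P(36),rate=25,contact_N=15));st('stop');robot.wait(0.5)
s=st()
im=robot.grab_frame('scene');crop(im,350,160,470,250,6,'pics/e_s.png')
im=robot.grab_frame('wrist');cv2.imwrite('pics/e_w.png',im[:,:,::-1])
E
```

```text
True
stop 7.51 [ 558.8 -296.9   46.6] F [-2.5  1.6 11.8] w -0.1
 8.01 [ 558.8 -296.9   46.6] F [-3.   1.1 10.9] w 0.1
```

View pics/e_w.png

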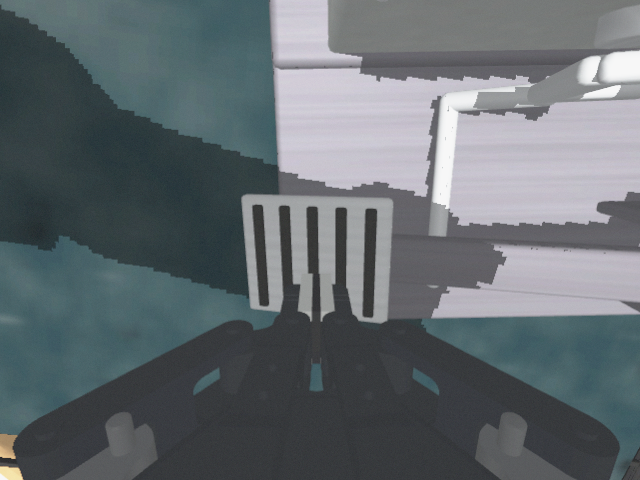

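```bash
python3 - <<'E'
from h import *
P=lambda z:m2w((-118,-211,z),p)[0]
print(robot.movel(P(42),rate=25,contact_N=28));st('stop');robot.wait(0.4);st()
robot.movel(P(110),rate=120);robot.wait(.3);st()
robot.movel(P(230),rate=250)
im=robot.grab_frame('scene');crop(im,230,160,470,310,3.3,'pics/f_s.png')
s=robot.read_state()
im=robot.grab_frame('wrist');cv2.imwrite('pics/f_w.png',im[:,:,::-1])
E
```

```text
False
stop 8.39 [ 558.9 -296.9   45.8] F [-5.   2.9 21.1] w -0.5
 8.79 [ 558.9 -296.8   45.8] F [-5.6  1.  22.7] w -0.3
 9.81 [ 558.  -296.3  109.3] F [-0.2  0.3 -0.8] w -0.0
```

View pics/f_w.png

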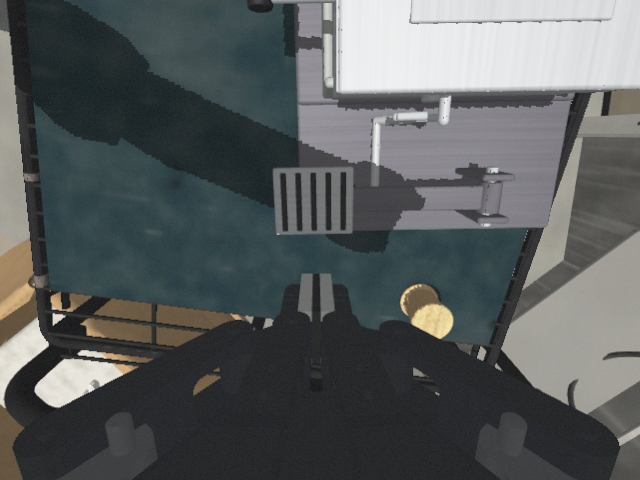

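View pics/f_s.png

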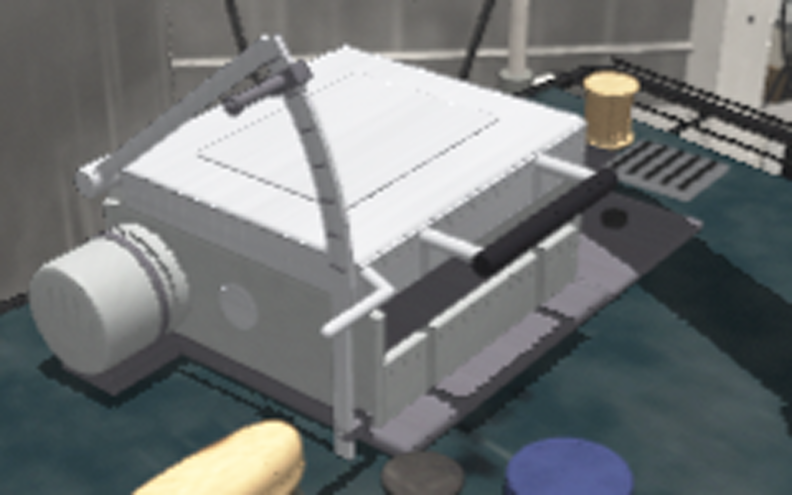

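The pedal went hard against its stop and came back up, and the wrist view shows the catch arm shifted off the hood's pin. Next I move to the lift bar.

```bash
python3 - <<'E'
from h import *
robot.goto(m2w((-150,0,235),p)[0],rv(1))
robot.grip(44,40);st()
# look: shift toward -y so camera (on +y side) sees bar
robot.goto(m2w((-150,-75,235),p)[0],rv(1))
s=st();pose=(s['position'],s['eef_rot'])
im=robot.grab_frame('wrist')
r=robot.outline_of('wrist','lift_bar');print([(np.round(x['xy'],1),x['confidence']) for x in r[:2]])
r=robot.tip_of('wrist','lift_bar');print([(np.round(x['xy'],1),x['confidence']) for x in r[:2]])
e=proj('wrist',m2w([(-150,0,120),(-150,68,120),(-150,-68,120)],pose=p),pose);print(e)
im=im.copy()
for a in e: cv2.circle(im,tuple(int(v) for v in a),3,(255,0,0),-1)
cv2.imwrite('pics/g_w.png',im[:,:,::-1])
E
```

```text
11.89 [495.8 -92.7 234.9] F [0.5 0.5 0.5] w 43.8
 12.29 [ 506.6 -168.3  234.7] F [0.6 0.7 0.3] w 43.8
[(array([493.9, 138.6]), 0.64)]
[(array([310.5, 121.8]), 0.83)]
[[316.42596814 128.21704517]
 [316.09256432  17.00267057]
 [316.7086066  222.65281489]]
```

View pics/g_w.png

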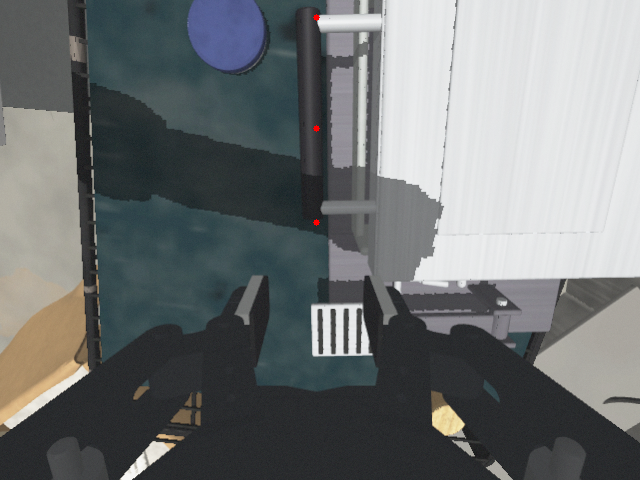

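```bash
python3 - <<'E'
from h import *
q0=p.copy()
s=robot.read_state();pose=(s['position'],s['eef_rot'])
obs=[('scene',(-150,0,120),(394.8,226)),('scene',(100,0,120),(300.3,190.8)),('scene',(-120,-200,68),(430.9,206)),
('top',(-150,0,120),(377.1,277.9)),('top',(100,0,120),(351.8,145)),('top',(-120,-200,68),(475.5,248.5)),
('wrist',(-150,68,120),(307.5,10)),('wrist',(-150,-68,120),(313.5,229))]
def res(x):
    return np.concatenate([(proj(c,m2w(P,x),pose)[0]-v)*((1,.5) if c=='wrist' else 1) for c,P,v in obs])
r=least_squares(res,q0,loss='soft_l1',f_scale=2);print(r.x,r.fun.round(1))
np.save('pose.npy',r.x)
print(m2w((-150,0,120),r.x),m2w((-150,0,120),q0))
E
python3 - <<'E'
from h import *
obs={'tip':{'scene':(300.3,191.5),'top':(269.3,245)},'net':{'scene':(302.1,193.1),'top':(277.6,243.8)},'i':{'scene':(329,260),'top':(278.5,285.3)}}
for n,o in obs.items():
    X=least_squares(lambda X: np.concatenate([proj(c,X)[0]-v for c,v in o.items()]),[600,0,150]).x
    d=X[:2]-p[:2];mx=d@[np.cos(p[2]),np.sin(p[2])];print(n,np.arctan2(X[2]-120,100-mx))
E
```

```text
[ 6.40911432e+02 -6.84618822e+01  1.59705694e-01] [ 1.5 -1.1  1.8  0.9  0.6  2.2 -0.3  1.8 -1.3  2.1 -2.6 -1.7  2.7  6.2
 -0.5 -1.4]
[[492.82031301 -92.31603017 120.        ]] [[495.77671942 -92.38079723 120.        ]]
tip 0.5808074386496807
net 0.5537688320648615
i -0.0023554237691682588
```

```bash
python3 - <<'E'
from h import *
robot.movel(m2w((-150.5,0,200),p)[0],rv(1),rate=150)
print(robot.movel(m2w((-150.5,0,118),p)[0],rate=80,contact_N=6));st('down')
robot.grip(10,40);st('grip');robot.wait(.2);st()
im=robot.grab_frame('scene');crop(im,230,160,470,310,3.3,'pics/i_s.png')
E
```

```text
False
down 14.32 [492.7 -92.4 118.4] F [-1.   0.1  0.1] w 44.0
grip 14.69 [491.8 -92.6 118.3] F [-2.3 -0.5  4.4] w 14.4
 14.89 [491.8 -92.6 118.1] F [-2.9 -0.3  4.5] w 14.7
```

View pics/i_s.png

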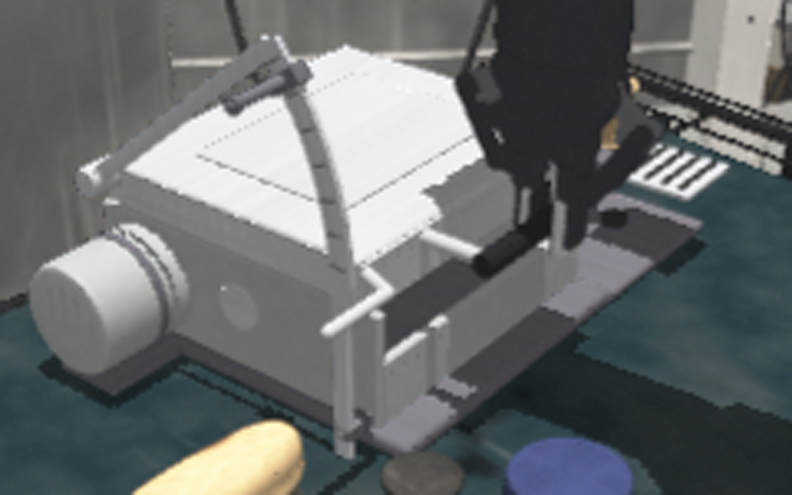

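```bash
cat >> h.py <<'E'
def arc(th):
    return m2w((100-251*np.cos(th),0,118+250*np.sin(th)),p)[0]
def lift(th,tk=0.5,rate=60): robot.movel(arc(th),rv(1,tk*th),rate=rate)
E
python3 - <<'E'
from h import *
for t in (.05,.1,.15):
    lift(t);s=st(t);print(np.linalg.norm(s['position'][:2]-arc(t)[:2]),s['ft_torque'].round(1))
im=robot.grab_frame('scene');crop(im,230,160,470,310,3.3,'pics/j_s.png')
E
```

```text
0.05 15.3 [491.9 -92.5 129.7] F [ 0.7 -0.4 -5. ] w 14.8
0.23164386461849565 [-0.2  0.   0. ]
0.1 15.66 [492.8 -92.4 142.4] F [-0.3 -0.1 -5.4] w 14.2
0.28224392656526726 [-0.2  0.1  0. ]
0.15 16.02 [494.2 -92.1 154.8] F [ 0.  -1.4 -6.4] w 14.8
0.46568231482340433 [-0.2  0.2  0.1]
```

View pics/j_s.png

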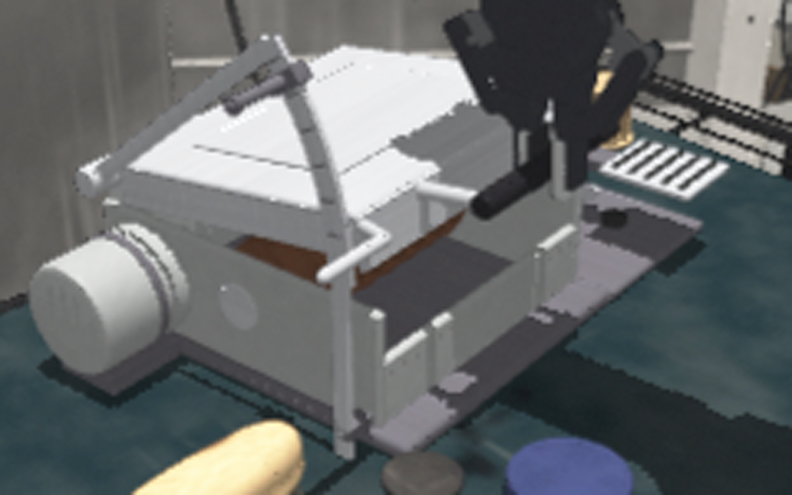

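The catch is free and the hood is rising. I'll continue to just short of the mark and then look.

```bash
python3 - <<'E'
from h import *
for t in np.arange(.2,.541,.0425):
    lift(t)
st(t);robot.wait(.2);s=st();
im=robot.grab_frame('scene');crop(im,230,130,470,280,3.3,'pics/k_s.png')
for q in('index_pin','mark_pin','lift_bar'):print(q,[(np.round(x['xy'],1).tolist(),round(x['confidence'],2)) for x in robot.tip_of('scene',q)[:3]])
im=robot.grab_frame('top');crop(im,240,120,500,300,3,'pics/k_t.png')
for q in('index_pin','mark_pin','lift_bar'):print(q,[(np.round(x['xy'],1).tolist(),round(x['confidence'],2)) for x in robot.tip_of('top',q)[:3]])
for a in (.5,.54,.58):
  for y in (145,176): print(a,y,[proj(c,m2w((100-226*np.cos(a),y,120+226*np.sin(a)),p)).round(1) for c in('scene','top')])
E
```

```text
0.54 19.02 [525.3 -87.  246.3] F [-7.9 -1.2 -3.8] w 15.0
 19.23 [525.2 -87.1 246.1] F [-7.4 -1.8 -4.5] w 14.5
index_pin [([317.8, 193.6], 0.95)]
mark_pin [([302.5, 188.5], 0.75)]
lift_bar [([385.1, 162.1], 0.73)]
index_pin [([280.6, 263.7], 0.65)]
mark_pin [([275.5, 242.3], 0.56)]
lift_bar [([379.7, 256.3], 0.74)]
0.5 145 [array([[326. , 191.4]]), array([[290.1, 260.4]])]
0.5 176 [array([[313.6, 197.7]]), array([[271.2, 263.8]])]
0.54 145 [array([[323.9, 186.4]]), array([[289.4, 257.2]])]
0.54 176 [array([[311.4, 192.6]]), array([[270.4, 260.7]])]
0.58 145 [array([[321.6, 181.4]]), array([[288.7, 253.8]])]
0.58 176 [array([[309. , 187.4]]), array([[269.5, 257.3]])]
```

View pics/k_s.png

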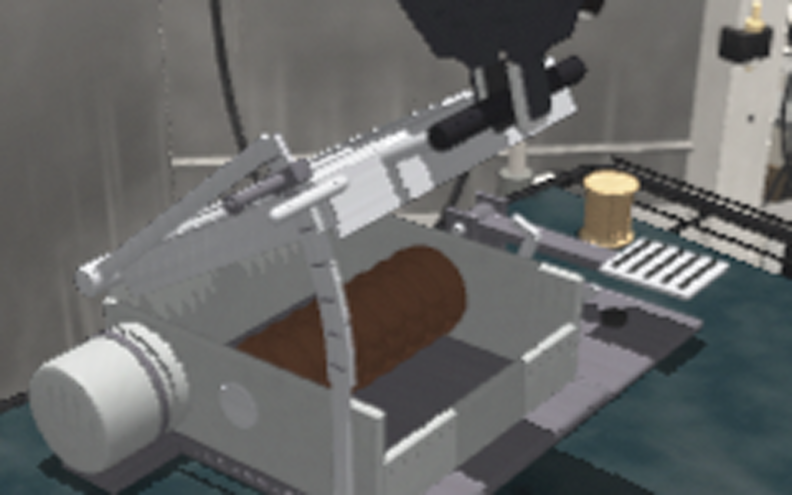

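View pics/k_t.png

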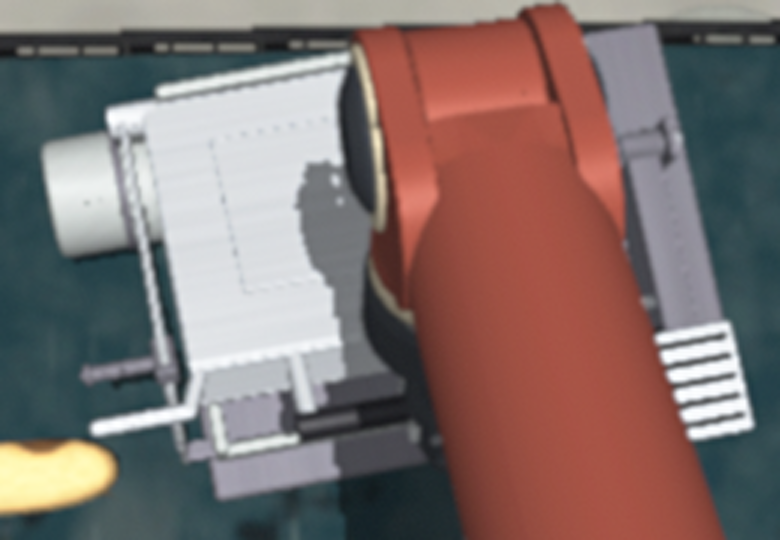

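```bash
python3 - <<'E'
from h import *
def ang(o):
    X=least_squares(lambda X: np.concatenate([proj(c,X)[0]-v for c,v in o.items()]),[600,0,150]).x
    d=X[:2]-p[:2];mx=d@[np.cos(p[2]),np.sin(p[2])];my=d@[-np.sin(p[2]),np.cos(p[2])];return np.round([np.arctan2(X[2]-120,100-mx),np.hypot(X[2]-120,100-mx),my],3)
print('idx tip',ang({'scene':(313.3,194.5),'top':(272.3,263)}))
print('idx net',ang({'scene':(317.8,193.6),'top':(280.6,263.7)}))
print('mark tip',ang({'scene':(300.3,191.5),'top':(269.3,245)}))
print('mark net2',ang({'scene':(302.5,188.5),'top':(275.5,242.3)}))
print('mark base',ang({'scene':(319.4,182.6),'top':(296,242)}))
s=robot.read_state();d=s['position'][:2]-p[:2];mx=d@[np.cos(p[2]),np.sin(p[2])];print('tcp',np.arctan2(s['position'][2]-118,100-mx),mx)
# model pins for candidate mark angles, both cams (tip of mark at y=176?)
for a in (.54,.56,.58,.6): print(a,[proj(c,m2w((100-200*np.cos(a),176,120+200*np.sin(a)),p)).round(1) for c in('scene','top')])
E
```

```text
idx tip [  0.52  227.327 174.242]
idx net [  0.508 227.807 162.54 ]
mark tip [  0.581 200.249 173.974]
mark net2 [  0.593 198.165 163.855]
mark base [  0.579 204.233 130.269]
tcp 0.5330053439613791 -117.19125974705649
0.54 [array([[301.8, 196.5]]), array([[268.6, 248.1]])]
0.56 [array([[300.7, 194.3]]), array([[268.3, 246.6]])]
0.58 [array([[299.7, 192.1]]), array([[267.9, 245. ]])]
0.6 [array([[298.6, 189.9]]), array([[267.5, 243.4]])]
```

```bash
python3 - <<'E'
from h import *
lift(.57,rate=30);lift(.597,rate=20)
robot.wait(.3);s=st()
im=robot.grab_frame('scene');crop(im,270,150,350,210,9,'pics/l_s.png')
for q in('index_pin','mark_pin'):print(q,[(np.round(x['xy'],1).tolist(),round(x['confidence'],2)) for x in robot.tip_of('scene',q)[:3]])
im=robot.grab_frame('top');crop(im,250,220,330,280,9,'pics/l_t.png')
for q in('index_pin','mark_pin','lift_bar'):print(q,[(np.round(x['xy'],1).tolist(),round(x['confidence'],2)) for x in robot.tip_of('top',q)[:3]])
d=s['position'][:2]-p[:2];mx=d@[np.cos(p[2]),np.sin(p[2])];print('tcp',np.arctan2(s['position'][2]-118,100-mx),mx)
E
```

```text
20.82 [532.6 -85.8 258.3] F [-7.4 -1.8 -3.7] w 14.8
index_pin [([355.2, 325.9], 0.73), ([314.3, 184.0], 0.65)]
mark_pin [([294.8, 326.6], 0.66), ([303.5, 190.2], 0.43)]
index_pin [([278.8, 257.2], 0.87)]
mark_pin [([276.5, 243.0], 0.55)]
lift_bar [([379.2, 246.6], 0.62)]
tcp 0.5896384207109486 -109.70472035883826
```

View pics/l_s.png

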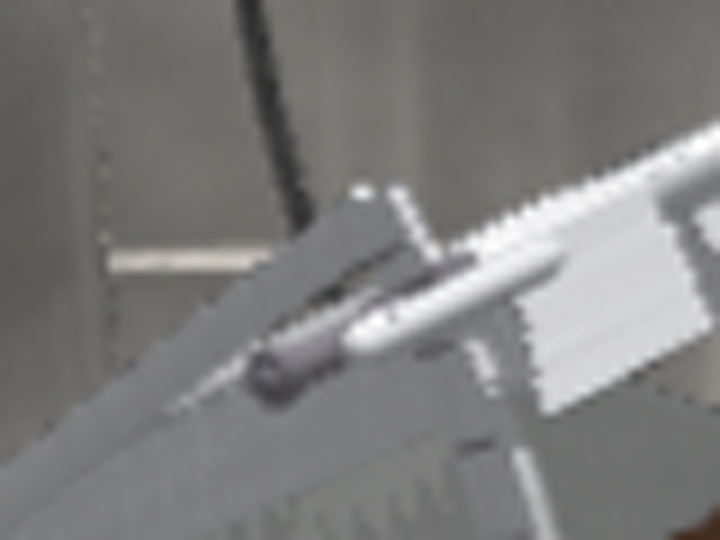

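View pics/l_t.png

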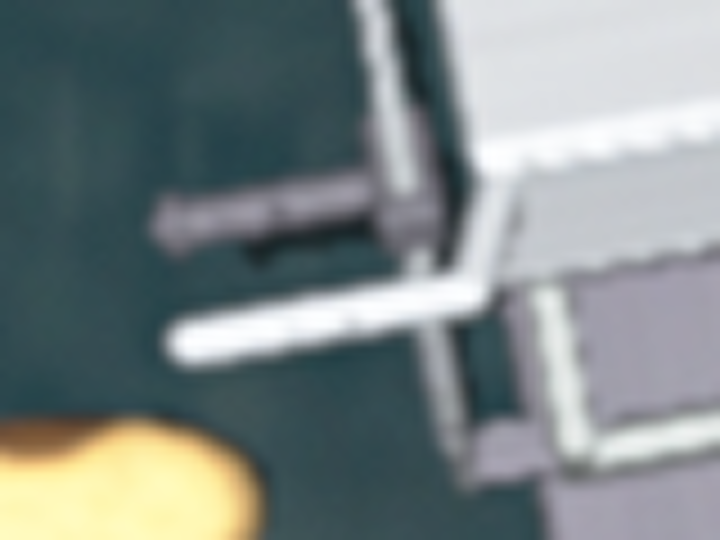

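```bash
python3 - <<'E'
from h import *
def ang(o):
    X=least_squares(lambda X: np.concatenate([proj(c,X)[0]-v for c,v in o.items()]),[600,0,150]).x
    d=X[:2]-p[:2];mx=d@[np.cos(p[2]),np.sin(p[2])];my=d@[-np.sin(p[2]),np.cos(p[2])];return np.round([np.arctan2(X[2]-120,100-mx),np.hypot(X[2]-120,100-mx),my],3)
print('idx',ang({'scene':(309.8,187.2),'top':(269.8,258.2)}),'mark',ang({'scene':(300.6,192),'top':(269.1,244.7)}))
print('net idx',ang({'scene':(314.3,184),'top':(278.8,257.2)}),'mark',ang({'scene':(303.5,190.2),'top':(276.5,243)}))
E
```

```text
idx [  0.579 227.812 175.788] mark [  0.578 199.523 173.895]
net idx [  0.582 228.156 162.355] mark [  0.577 197.144 162.604]
```

```bash
python3 - <<'E'
from h import *
robot.wait(.5);s=st();print(np.abs(s['joint_velocities']).max())
print(robot.sign_off())
E
```

```text
21.67 [532.6 -85.8 258.3] F [-7.1 -1.  -3.3] w 14.8
0.0020483486915893524
the job is handed in; nothing more can be done
None
```

The machine is open. The pedal tripped the catch, and the gripper was holding the hood at the mark when I handed the job in at about 21.7 s. `sign_off` gives no verdict, so what follows is from my own measurements.

- **Pedal:** I pressed it down to a hard stop, with the force reaching about 22 N and no further travel. I then let it come back up, which the pictures confirmed. The wrist view showed the catch arm shifted off the hood's pin.
- **Hood:** I pinched the lift bar with a 40 N grip setting and lifted it along its arc. In the last pictures, taken just before hand-in, I measured the pins from their tips. The index pin was at 0.579 rad and the marker clip at 0.578 rad. The trained networks gave 0.582 and 0.577 rad, and the tolerance is 0.07 rad.
- **Stillness:** At hand-in the arm was still, with joint speeds up to 0.002 rad/s, and the fingers were shut on the bar.
- **Loose things:** The clip measured the same before and after the lift. I planned no contact with the brush, spool or tin and saw none moved, but I did not measure them again at the end.

Some readings disagreed:
- My first machine pose was about 3 mm and 0.013 rad off, so I refitted it from the wrist picture.
- The first touch on the pedal registered about 10 mm lower than expected, but the stop height matched.
- In the last scene picture the networks' top picks for both pins were wrong. They fell on the spool and brush, so I used their second picks, which matched the picture.

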